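# Push the mica book through the spring flap and down the specimen chute

### The arm

A 6-joint arm with a two-finger parallel gripper is mounted at the origin on the work surface. World frame = base frame: x ahead of the robot, y to its left, z up, the work surface at z = 0. Lengths are in mm, angles in degrees, forces in N, time in s.
With the tool pointing down it reaches from about 300 to 850 mm from the base axis. Payload 4.2 kg.
Tool frame: the origin (TCP) lies at the centre of the arm's flange, where the gripper is bolted on; the fingertips stand 191 mm ahead of it and the grasp point (between the pads) lies 172 mm ahead of it; y points along the fingers, x is the direction in which the jaws open and shut, and the axes are right-handed (so a half turn about y gives the same grasp; the last joint's range is limited). The gripper opens to 91 mm and grips with 3 to 60 N. Pads are 32 mm wide; open, the fingers measure 118 mm over their backs; the gripper's body (76 mm by 178 mm) begins 60 mm behind the grasp point.
Start: joints at [-70.703, 18.312, 89.639, -0, 72.044, -1.146], TCP at [200.833, -538.785, 404.776] pointing down, gripper open.
Joint ranges: [-177.97, 177.97], [-48.28, 115.42], [12.27, 149.76], [-77.06, 257.06], [2.81, 150.46], [-146.56, 146.56]. Speed limits (degrees/s): [147.25, 147.25, 180, 180, 180, 180].

### API

Orientations are given as [roll, pitch, yaw] about the fixed x, y, z axes, in that order (R = Rz(yaw) Ry(pitch) Rx(roll)).
In Python, from workcell import env gives the robot as it stands.
- The arm moves only by the tool carry_out, never from a script. Its argument "increments" is a list of rows, each a list of 3 entries, a list of its own where there are three numbers: the turn, a rotation vector about the tool's x, y, z in rad, then the shift along the tool's x, y, z in mm, then the closure, from 0 (fully open) to 1 (shut). In form: [[[wx, wy, wz], [dx, dy, dz], claw], ...]. A call has 1 to 10 rows; each row is the pose to reach, as a shift and turn from the pose commanded when the call began, along the tool's axes at that moment; what a row does not reach only later rows make up. A row lasts 1/12 s, in which the tool goes at most 41.7 mm and 7.16 degrees, less where a joint would pass 70% of its speed; a pose out of reach is approached as far as the arm can. A call with a gripper value outside its range is refused whole. The fingers move at their own pace and stop on an object; "force" is the grip in N (left out, the last holds). Time passes only in rows, so rows that repeat a pose let the fingers close. It gives the time, the measured TCP pose, the force and the opening at its end, in the units of the state.
- env.state(): the state, without advancing time (a new reading comes with each control period).
- env.grab_frame(name): name is "scene" or "top"; returns a dict with "frame" (384x512x3 uint8, blue, green, red), "z_map" (384x512 float32, mm along the optical axis (not along the pixel's ray), 0 where there is no reading), "camera_matrix" (3x3 intrinsics, pixels), "rvec" (rotation vector, rad) and "tvec" (3), from world to camera coordinates, as OpenCV has them. Camera axes: x right, y down, z forward; pixel columns grow to the right and rows downward; lengths in mm; the calibration is good to about 2 mm. A picture is of the moment at which its call begins.
- env.job_done(): hands the job in, once; it reports no verdict.
The state is a dict: "time_s": time; "qpos": joint angles; "qvel": joint speeds; "effort": joint torques, N m; "ee_pos": TCP position; "ee_rot": TCP orientation; "force": force on the tool from outside, world axes, zero at the start; "torque": the same for the moment, N m; "gripper_width": finger opening in mm.
Only numpy, scipy, OpenCV 4.12 (cv2) and the standard library are available. Lean on these libraries where they do the work, as an engineer would, in place of code of your own. Each camera call takes 0.05 s, during which the arm holds its last target. There are 200 camera calls.

### The job

Send the mica book, the low six-sided slab on the cork shelf, down the metal chute into the wooden catch box: push the spring flap open with one finger and keep holding it open while your other finger pushes the book through the doorway, and once the book has slid down, draw back so that the flap shuts by itself. Mica flakes easily, so push the book gently along the cork without pinching or lifting it, and do not let the flap press or strike it. Leave the other specimens and the things on the table where they are.

Things in the scene. Friction and masses are not known exactly. Their poses are not given: they have to be found in the camera images.
- stand: Fixed exhibit stand: acrylic shelf, doorway with flap, metal chute, catch box. Origin on the table (z = 0) below the middle of the shelf's brink; z up, y the way a specimen is pushed (shelf, brink, chute, box), x across the doorway. The level cork is 165 mm above the origin, y = -270 to 0 mm (brink), x = -150 to 150 mm, with 10 mm lips along the other three edges.
- doorway (a point): Middle of the doorway's sill, on the brink at cork height; axes as the stand's. The doorway is 96 mm wide (x = -48 to 48 mm) and open above, in an acrylic end panel 44 mm high (jambs 48 mm) at y = -7 to 1 mm that closes the shelf on both sides of it.
- chute_end (a point): Middle of the chute's lower end, on its surface, over the box. The chute begins 2 mm below the cork at the brink, falls at 36 degrees over 128 mm of level distance, is slippery (galvanized) and 108 mm wide between walls 26 mm high. Axes as the stand's.
- flap (a joint): Flap angle in rad: 0 shut, 1.45 stop. Galvanized sheet 95 mm wide, 2.5 mm thick, 4 to 44 mm above cork level, just outside the brink (y = 3.5 mm). Upright hinge at the stand's x = -50 mm; it opens only outwards over the chute, its free edge (x = 47 mm) swinging to +y. A spring shuts it within about a second: 0.05 N m shut, 0.12 N m wide open (1 to 3 N at mid-sheet).
- flap_middle (a point): Middle of the flap's sheet (24 mm above cork level, 49 mm from the hinge axis); moves with the flap.
- mica_center (a point): Centre (half-way up) of the mica book: silver-grey layered slab, regular six-sided in plan, 48 mm across corners, 42 mm across flats, 16 mm thick, 50 to 100 g, loose, flat on the cork, turned any way, 80 to 160 mm short of the brink, within 25 mm of the doorway's middle line. Its z is up.
- box_floor (a point): Centre of the catch box's lined floor, 222 mm beyond the brink (the stand's y), 11 mm above the table; axes as the stand's. Inside the box is 162 mm in x by 202 mm in y; walls 85 mm high above the table, 50 mm on the chute's side.
- agate: Round agate slice lying flat, 66 mm across, 8.5 mm thick, loose on the cork beside the way to the doorway. Origin under its centre. Leave it.
- limonite: Brown limonite clod, lumpy, about 54 mm across and 38 mm high, loose on the cork beside the way to the doorway. Origin under its centre. Leave it.
- gypsum: White gypsum crystal, a blunt-ended bar about 66 by 20 by 18 mm, loose on the cork beside the way to the doorway. Origin under its centre. Leave it.
- lens: Hand lens lying on the table: 52 mm rim, 72 mm handle along its -x, 10 mm thick. Origin under the rim's centre. Leave it.
- brush: Soft brush about 160 mm long lying on the table. Leave it.
- dropper: Small amber bottle, 32 mm across and 75 mm high, standing on the table. Origin under its centre. Leave it.
- carton: Open cardboard tray 75 by 95 by 28 mm on the table. Origin under its centre. Leave it.
Mind the look-alikes: they are no part of the job. Leave any purple look-alike of the part that bears mica_center alone.

How it is judged:
By the outcome, as a careful person would: the job done as asked, in the order asked, and still so for the second after the job is handed in, with the robot touching nothing.
It also fails if it takes over 42 s, if anything falls off the work surface, if the arm or the gripper's body presses on something with over 40 N, if the wrist force passes 120 N, or if a joint passes its speed limit or range.

## Working session

There is one attempt and no reset: what is moved stays moved. The work goes in short steps, Python scripts to look and compute and a tool call to move; the robot and the scene stay as the last step left them, time stands still between calls to the robot, and variables do not carry over. Pictures are saved under pics/ and viewed, about 8 in all and at most 12, crops included, and the job is handed in when it is done.

Besides the shell and the picture viewer there is one more tool, called after "Emit:" by a JSON object that holds its "fn" and its "kwargs", one argument or row to a line. carry_out: Moves the arm, as the interface text tells. Its arguments: {"type":"object","properties":{"increments":{"type":"array","items":{"type":"array"}},"force":{"type":"number"}},"required":["increments"]}

```bash
mkdir -p pics
cat > h.py <<'E'
import numpy as np, cv2
from workcell import env
def grab(n):
    f=env.grab_frame(n); R=cv2.Rodrigues(np.array(f["rvec"],float))[0]
    return f,R,np.array(f["tvec"],float).ravel(),np.array(f["camera_matrix"])
def cloud(f,R,t,K):
    z=f["z_map"].astype(float); v,u=np.mgrid[:z.shape[0],:z.shape[1]]
    c=np.stack([(u-K[0,2])/K[0,0]*z,(v-K[1,2])/K[1,1]*z,z],-1)
    return (c-t)@R   # world
E
python3 - <<'E'
from h import *
for n in("top","scene"):
    f,R,t,K=grab(n); W=cloud(f,R,t,K); np.savez(f"pics/{n}0.npz",W=W,z=f["z_map"],im=f["frame"],R=R,t=t,K=K)
    print(n,-R.T@t,K[0,0])
    cv2.imwrite(f"pics/{n}0.png",cv2.resize(f["frame"],(800,600),interpolation=cv2.INTER_CUBIC))
print(env.state())
E
```

```text
top [ 393.90514864   18.17551862 1731.20329764] 491.75611400269804
scene [1045.13592687 -607.09212789 1188.59012513] 428.3266296198763
{'time_s': 0.1, 'qpos': array([-7.07027800e+01,  1.83471464e+01,  8.96988155e+01, -1.08790960e-03,
        7.20423839e+01, -1.14352930e+00]), 'qvel': array([ 0.0950772 , -0.05085661, -0.05586974, -0.03798776,  0.1477511 ,
        0.06339256]), 'effort': array([ 1.88589111e-03, -4.13328552e+01, -2.32507753e+01,  7.30143045e-02,
        4.22574312e-02, -5.47227808e-05]), 'ee_pos': array([ 200.78503576, -538.65010103,  404.01652058]), 'ee_rot': array([-8.99992711e+01,  8.83488996e-02, -6.95589139e+01]), 'force': array([-0.39098805, -0.43375536,  0.53029367]), 'torque': array([ 0.03398694, -0.00752616,  0.00100015]), 'gripper_width': 91.27434134479962}
```

View pics/top0.png

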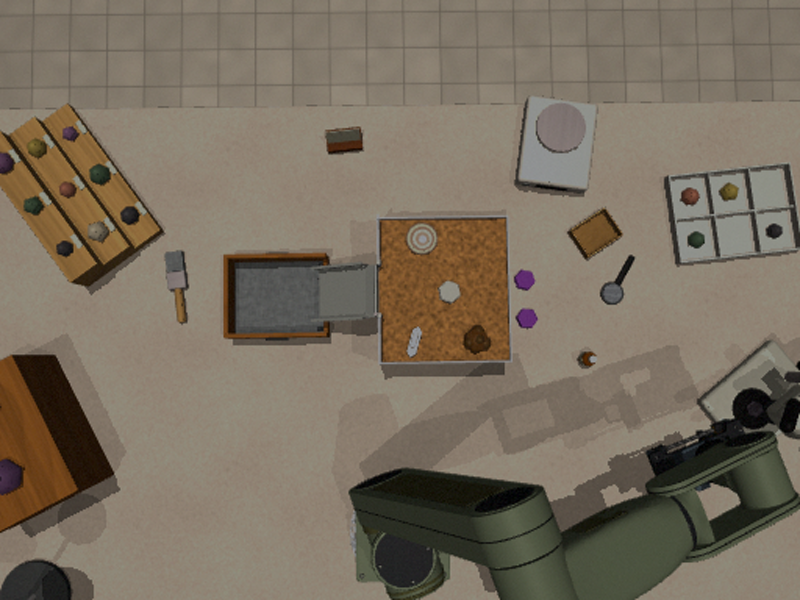

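View pics/scene0.png

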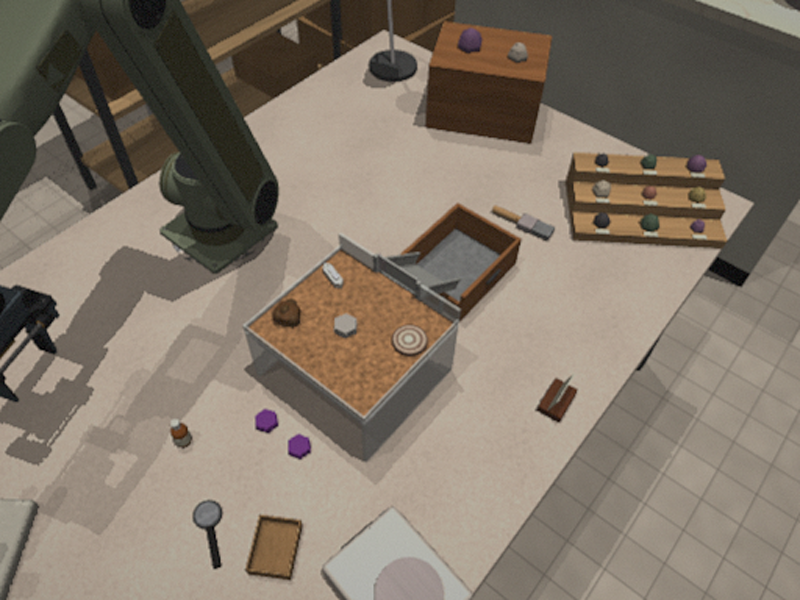

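Run:
```python
from h import *
d=np.load("pics/top0.npz"); W=d["W"]; im=d["im"]; s=512/800
def at(u,v): 
    u,v=int(u*s),int(v*s); return np.median(W[v-1:v+2,u-1:u+2].reshape(-1,3),0).round(1)
for n,p in dict(mica=(450,292),agate=(422,239),lim=(477,340),gyp=(415,342),cork=(450,250),cork2=(450,330),chute=(345,290),boxf=(280,290)).items(): print(n,at(*p))
z=W[...,2]; sh=(z>160)&(z<215); sh[:130]=0; sh[240:]=0; sh[:,:235]=0; sh[:,330:]=0
P=W[sh][:,:2].astype(np.float32); print("shelf",cv2.minAreaRect(P),P.min(0),P.max(0))
# lips/panel
pan=sh&(z>185)&(z<220); Q=W[pan]; print("hi pts",len(Q))
pj=pan.copy(); pj[:,256:]=0; Q=W[pj][:,:3]; 
if len(Q): print(cv2.fitLine(Q[:,:2].astype(np.float32),cv2.DIST_HUBER,0,.01,.01).ravel(), np.percentile(Q,[2,50,98],axis=0))
c=z[(sh)]; print(np.histogram(c,bins=np.arange(160,216,4)))
a,b=int(450*s),int(292*s); sub=np.zeros_like(sh); sub[b-16:b+17,a-16:a+17]=1
m=sub&(z>174)&(z<190); m2=m.astype(np.uint8); M=W[m]; print("mica",m.sum(),M.mean(0),cv2.minAreaRect(M[:,:2].astype(np.float32)),M[:,:2].min(0),M[:,:2].max(0))
# box outline
b=(z>75)&(z<95); b[:, :135]=0; b[:,215:]=0; b[:150]=0;b[230:]=0; print("box",cv2.minAreaRect(W[b][:,:2].astype(np.float32)))
g=np.hstack([im[130:240,140:335]]); cv2.imwrite("pics/crop1.png",cv2.resize(g,None,fx=4,fy=4,interpolation=cv2.INTER_CUBIC))
```

```text
mica [ 516.8 -104.4  180.9]
agate [627.8 -49.4 172.7]
lim [ 417.7 -153.4  203.4]
gyp [416.8 -29.9 182. ]
cork [ 601.7 -107.3  164.6]
cork2 [ 438.1 -104.   167.6]
chute [529.3 115.  108.6]
boxf [539.1 263.8  10.6]
shelf ((522.88232421875, -82.75621032714844), (301.05572509765625, 287.91070556640625), 0.15060101449489594) [ 372.29688 -226.99817] [673.343     61.110012]
hi pts 388
[9.9999678e-01 2.5421442e-03 5.2101202e+02 4.1838078e+01] [[380.47613114  36.98500737 200.34831046]
 [525.78341284  41.96144923 209.2008354 ]
 [666.60267004  49.59457926 214.27038415]]
(array([1928, 2841, 1475,  495,  268,  164,   64,   48,   64,   43,   36,
         54,   66]), array([160, 164, 168, 172, 176, 180, 184, 188, 192, 196, 200, 204, 208,
       212]))
mica 143 [ 516.06937072 -100.50983685  180.89370118] ((519.8984375, -96.33877563476562), (56.6156005859375, 70.83354187011719), 81.20650482177734) [ 488.43512635 -123.01178677] [559.22643862 -62.94942082]
box ((521.876708984375, 256.4723815917969), (241.38565063476562, 179.17494201660156), 89.3691635131836)
```

View pics/crop1.png

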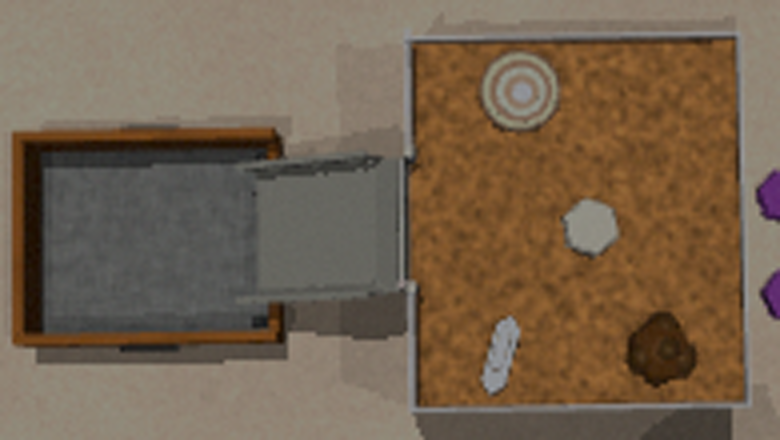

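Run:
```python
from h import *
d=np.load("pics/top0.npz"); R,t,K=d["R"],d["t"],d["K"]; C=-R.T@t
def ray(u,v,z,off=(140,130)):
    p=np.array([(u+.5)/4-.5+off[0],(v+.5)/4-.5+off[1],1]); r=R.T@np.linalg.inv(K)@p; return (C+r*(z-C[2])/r[2])[:2].round(1)
for n,a in dict(pan_top_hi=(410,38,209),pan_bot=(414,408,209),jamb_hi=(409,158,213),jamb_lo=(411,285,213),lip_far_hi=(738,36,175),lip_far_lo=(746,404,175),mica=(591,227,181),mL=(564,225,181),mR=(618,229,181),mT=(590,199,181),mB=(590,256,181),box1=(14,133,85),box2=(14,343,85),gypT=(512,318,180),lim=(661,348,185),agate=(520,91,173)).items(): print(n,ray(*a))
```

```text
pan_top_hi [663.7  38.5]
pan_bot [375.5  39.2]
jamb_hi [568.9  40.4]
jamb_lo [470.2  40.2]
lip_far_hi [ 667.9 -223.6]
lip_far_lo [ 374.2 -222.5]
mica [ 515.7 -102.4]
mL [517.6 -81. ]
mR [ 513.8 -123.7]
mT [ 537.9 -102. ]
mB [ 492.7 -101.1]
box1 [609.3 373.8]
box2 [433.1 373.6]
gypT [444.7 -38.6]
lim [ 419.2 -155.2]
agate [626.1 -48.4]
```

Emit:
{"fn": "carry_out", "kwargs": {
  "increments": [
    [[0,0.036,0],[-15,-10,22],0],
    [[0,0.072,0],[-35,-20,51],0],
    [[0,0.108,0],[-55,-30,80],0],
    [[0,0.144,0],[-75,-30,109],0],
    [[0,0.18,0],[-95,-30,138],0],
    [[0,0.216,0],[-115,-30,167],0],
    [[0,0.252,0],[-135,-30,196],0],
    [[0,0.288,0],[-155,-30,225],0],
    [[0,0.324,0],[-175,-30,254],0],
    [[0,0.357,0],[-195,-30,283],0]
  ]
}}

```text
time_s: 0.93
ee_pos: [398.4, -255.6, 434.5]
ee_rot: [-90.0, 0.0, -90.1]
force: [0.7, -0.1, 0.3]
gripper_width: 90.9
```

```bash
cat >> h.py <<'E'
from scipy.spatial.transform import Rotation as Ro
def togo(x,y,z,yaw=-90):
    s=env.state(); R=Ro.from_euler('xyz',s["ee_rot"],degrees=True); T=Ro.from_euler('xyz',[-90,0,yaw],degrees=True)
    print(s["time_s"],s["ee_pos"].round(1),s["ee_rot"].round(2),s["force"].round(1),"turn",(R.inv()*T).as_rotvec().round(4),"shift",R.inv().apply(np.array([x,y,z])-s["ee_pos"]).round(1))
E
python3 -c "from h import *; togo(516,-87.5,430)"
```

```text
0.9333 [ 398.4 -255.6  434.5] [-9.002e+01  1.000e-02 -9.012e+01] [ 0.7 -0.1  0.3] turn [ 0.0004 -0.0021 -0.0002] shift [-168.3    4.5  117.2]
```

Emit:
{"fn": "carry_out", "kwargs": {
  "increments": [
    [[0,-0.002,0],[-28,0,20],0],
    [[0,-0.002,0],[-56,0,39],0],
    [[0,-0.002,0],[-84,5,59],0],
    [[0,-0.002,0],[-112,10,78],0],
    [[0,-0.002,0],[-140,20,98],0],
    [[0,-0.002,0],[-160,30,112],0],
    [[0,-0.002,0],[-168,35,117],0],
    [[0,-0.002,0],[-168,35,117],0],
    [[0,-0.002,0],[-168,35,117],0]
  ]
}}

```text
time_s: 1.68
ee_pos: [514.7, -89.4, 399.4]
ee_rot: [-90.1, -0.0, -89.8]
force: [-0.1, -0.8, 0.2]
gripper_width: 91.6
```

Run:
```python
from h import *
togo(516,-87.5,360)
f,R,t,K=grab("scene"); a=f["frame"][140:220,140:340]
cv2.imwrite("pics/s1.png",cv2.resize(a,None,fx=4,fy=4,interpolation=cv2.INTER_CUBIC))
np.savez("pics/s1.npz",im=f["frame"],W=cloud(f,R,t,K))
```

```text
1.6833 [514.7 -89.4 399.4] [-9.009e+01 -3.000e-02 -8.985e+01] [-0.1 -0.8  0.2] turn [0.0016 0.0027 0.0006] shift [-1.9 39.4  1.4]
```

View pics/s1.png

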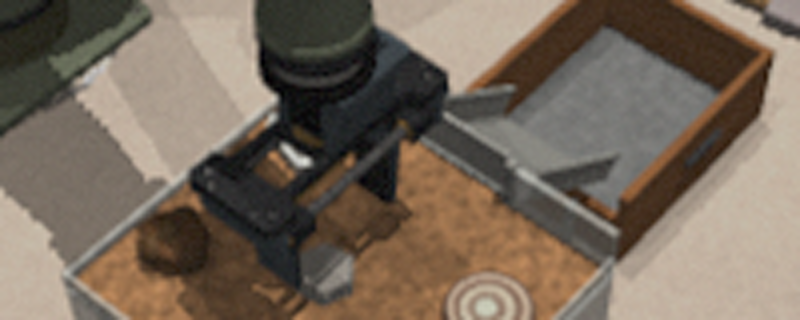

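Emit:
{"fn": "carry_out", "kwargs": {
  "increments": [
    [[0,0.002,0],[0,8,1],0],
    [[0,0.002,0],[0,16,1],0],
    [[0,0.002,0],[0,24,1],0],
    [[0,0.002,0],[0,31,1],0],
    [[0,0.002,0],[0,36,1],0],
    [[0,0.002,0],[0,39,1],0],
    [[0,0.002,0],[0,39,1],0],
    [[0,0.002,0],[0,39,1],0]
  ]
}}

```text
time_s: 2.4
ee_pos: [516.0, -89.3, 360.7]
ee_rot: [-90.0, -0.0, -90.0]
force: [0.2, 0.2, -0.3]
gripper_width: 90.9
```

Run:
```python
from h import *
togo(516,-87.5,360)
f,R,t,K=grab("scene"); a=f["frame"][140:240,140:300]
cv2.imwrite("pics/s2.png",cv2.resize(a,None,fx=5,fy=5,interpolation=cv2.INTER_CUBIC))
```

```text
2.4 [516.  -89.3 360.7] [-90.    -0.   -90.01] [ 0.2  0.2 -0.3] turn [ 0.0001 -0.0002  0.0001] shift [-1.8  0.7 -0. ]
```

View pics/s2.png

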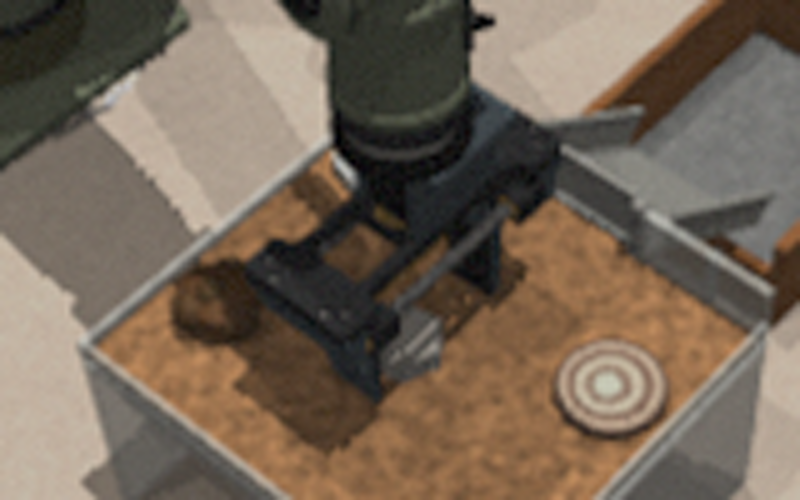

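Emit:
{"fn": "carry_out", "kwargs": {
  "increments": [
    [[0,0,0],[-2,0.5,0],0],
    [[0,0,0],[-4,0.5,0],0],
    [[0,0,0],[-6,0.5,0],0],
    [[0,0,0],[-8,0.5,0],0],
    [[0,0,0],[-10,0.5,0],0],
    [[0,0,0],[-12,0.5,0],0],
    [[0,0,0],[-14,0.5,0],0],
    [[0,0,0],[-16,0.5,0],0],
    [[0,0,0],[-18,0.5,0],0],
    [[0,0,0],[-21,0.5,0],0]
  ]
}}

```text
time_s: 3.28
ee_pos: [516.0, -68.2, 360.3]
ee_rot: [-90.0, -0.0, -90.0]
force: [0.7, -1.0, -0.0]
gripper_width: 91.3
```

Emit:
{"fn": "carry_out", "kwargs": {
  "increments": [
    [[0,0,0],[-3.5,0,0],0],
    [[0,0,0],[-7,0,0],0],
    [[0,0,0],[-10.5,0,0],0],
    [[0,0,0],[-14,0,0],0],
    [[0,0,0],[-17.5,0,0],0],
    [[0,0,0],[-21,0,0],0],
    [[0,0,0],[-24.5,0,0],0],
    [[0,0,0],[-28,0,0],0],
    [[0,0,0],[-31.5,0,0],0],
    [[0,0,0],[-35,0,0],0]
  ]
}}

```text
time_s: 4.12
ee_pos: [516.0, -32.9, 360.3]
ee_rot: [-90.0, -0.0, -90.0]
force: [0.7, -1.7, 0.9]
gripper_width: 90.8
```

Emit:
{"fn": "carry_out", "kwargs": {
  "increments": [
    [[0,0,0],[-3,0,0],0],
    [[0,0,0],[-6,0,0],0],
    [[0,0,0],[-9,0,0],0],
    [[0,0,0],[-12,0,0],0],
    [[0,0,0],[-15,0,0],0],
    [[0,0,0],[-18,0,0],0],
    [[0,0,0],[-21,0,0],0],
    [[0,0,0],[-24,0,0],0],
    [[0,0,0],[-27,0,0],0],
    [[0,0,0],[-30,0,0],0]
  ]
}}

```text
time_s: 4.95
ee_pos: [515.8, -3.3, 360.2]
ee_rot: [-90.0, -0.1, -90.0]
force: [-1.6, -4.1, 1.2]
gripper_width: 91.4
```

Run:
```python
from h import *
togo(516,76.5,360)
f,R,t,K=grab("scene"); a=f["frame"][130:230,190:350]
g,*_=grab("top"); b=g["frame"][130:230,170:330]
cv2.imwrite("pics/s3.png",np.vstack([cv2.resize(x,None,fx=3,fy=3,interpolation=cv2.INTER_CUBIC) for x in(a,b)]))
```

```text
4.95 [515.8  -3.3 360.2] [-9.004e+01 -7.000e-02 -8.999e+01] [-1.6 -4.1  1.2] turn [0.0006 0.0002 0.0012] shift [-79.8   0.1   0.2]
```

View pics/s3.png

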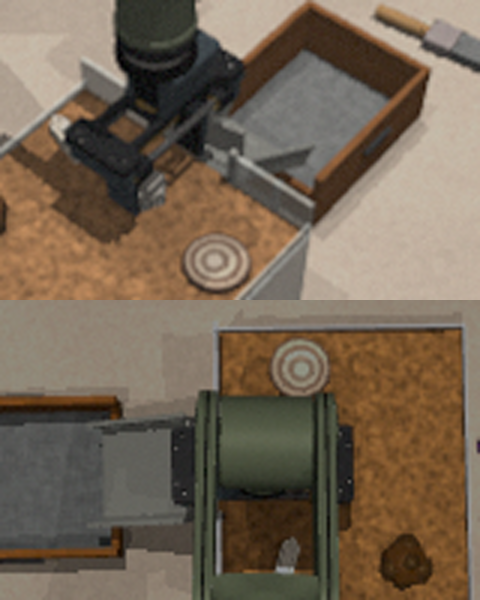

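Emit:
{"fn": "carry_out", "kwargs": {
  "increments": [
    [[0,0,0],[-3,0,0],0],
    [[0,0,0],[-6,0,0],0],
    [[0,0,0],[-9,0,0],0],
    [[0,0,0],[-12,0,0],0],
    [[0,0,0],[-15,0,0],0],
    [[0,0,0],[-18,0,0],0],
    [[0,0,0],[-21,0,0],0],
    [[0,0,0],[-24,0,0],0],
    [[0,0,0],[-27,0,0],0],
    [[0,0,0],[-30,0,0],0]
  ]
}}

```text
time_s: 5.88
ee_pos: [516.1, 27.2, 360.3]
ee_rot: [-90.0, 0.0, -90.0]
force: [0.6, -2.9, 0.3]
gripper_width: 90.9
```

Emit:
{"fn": "carry_out", "kwargs": {
  "increments": [
    [[0,0,0],[-3,0,0],0],
    [[0,0,0],[-6,0,0],0],
    [[0,0,0],[-9,0,0],0],
    [[0,0,0],[-12,0,0],0],
    [[0,0,0],[-15,0,0],0],
    [[0,0,0],[-18,0,0],0],
    [[0,0,0],[-21,0,0],0],
    [[0,0,0],[-24,0,0],0],
    [[0,0,0],[-27,0,0],0],
    [[0,0,0],[-30,0,0],0]
  ]
}}

```text
time_s: 6.72
ee_pos: [516.0, 57.1, 360.3]
ee_rot: [-90.0, 0.0, -90.0]
force: [-0.2, -1.1, 0.2]
gripper_width: 90.9
```

Run:
```python
from h import *
togo(516,76.5,360)
f,R,t,K=grab("scene"); a=f["frame"][130:230,210:350]
cv2.imwrite("pics/s4.png",cv2.resize(a,None,fx=5,fy=5,interpolation=cv2.INTER_CUBIC))
```

```text
6.7167 [516.   57.1 360.3] [-90.     0.   -90.01] [-0.2 -1.1  0.2] turn [-0.     -0.0003 -0.    ] shift [-19.4   0.3   0. ]
```

View pics/s4.png

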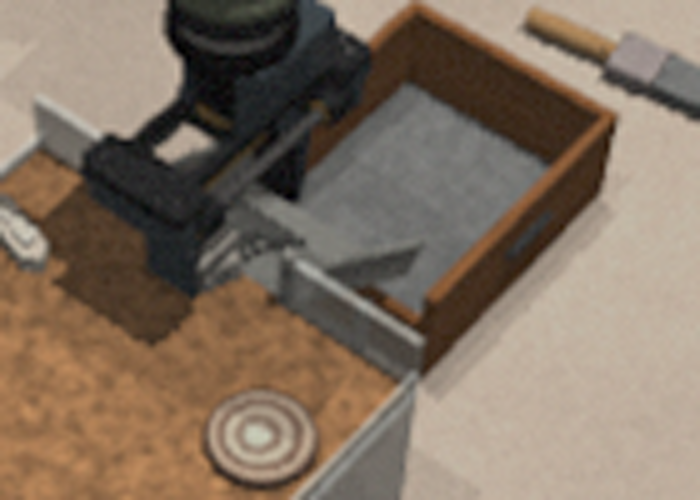

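Emit:
{"fn": "carry_out", "kwargs": {
  "increments": [
    [[0,0,0],[-2,0,0],0],
    [[0,0,0],[-4,0,0],0],
    [[0,0,0],[-6,0,0],0],
    [[0,0,0],[-8,0,0],0],
    [[0,0,0],[-10,0,0],0],
    [[0,0,0],[-12,0,0],0],
    [[0,0,0],[-14,0,0],0],
    [[0,0,0],[-16,0,0],0],
    [[0,0,0],[-18,0,0],0],
    [[0,0,0],[-20,0,0],0]
  ]
}}

```text
time_s: 7.6
ee_pos: [516.0, 76.9, 360.3]
ee_rot: [-90.0, -0.0, -90.0]
force: [1.1, -1.8, 0.4]
gripper_width: 91.4
```

Emit:
{"fn": "carry_out", "kwargs": {
  "increments": [
    [[0,0,0],[0,0,0],0],
    [[0,0,0],[0,0,0],0],
    [[0,0,0],[0,0,0],0],
    [[0,0,0],[0,0,0],0],
    [[0,0,0],[0,0,0],0],
    [[0,0,0],[0,0,0],0],
    [[0,0,0],[0,0,0],0],
    [[0,0,0],[0,0,0],0]
  ]
}}

```text
time_s: 8.27
ee_pos: [516.0, 76.8, 360.2]
ee_rot: [-90.0, 0.0, -90.0]
force: [1.0, 0.5, -0.1]
gripper_width: 91.4
```

Run:
```python
from h import *
togo(516,76.5,360)
f,R,t,K=grab("scene"); a=f["frame"][130:230,210:350]
g,*_=grab("top"); b=g["frame"][150:230,140:280]
cv2.imwrite("pics/s5.png",np.vstack([cv2.resize(x,None,fx=3.3,fy=3.3,interpolation=cv2.INTER_CUBIC) for x in(a,b)]))
```

```text
8.2667 [516.   76.8 360.2] [-8.999e+01  1.000e-02 -9.002e+01] [ 1.   0.5 -0.1] turn [-0.0002 -0.0003 -0.0002] shift [ 0.3  0.2 -0. ]
```

View pics/s5.png

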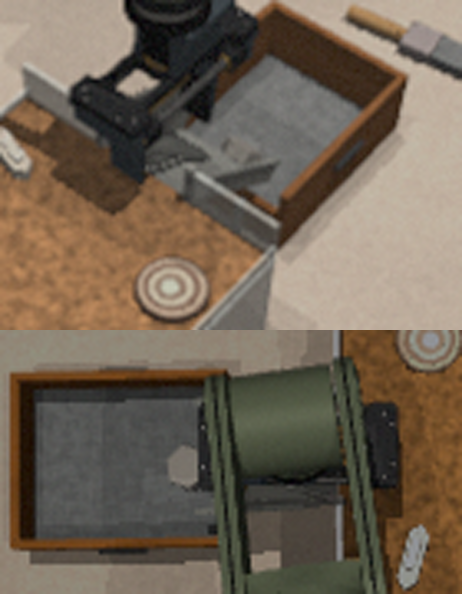

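Emit:
{"fn": "carry_out", "kwargs": {
  "increments": [
    [[0,0,0],[4,0,0],0],
    [[0,0,0],[10,0,0],0],
    [[0,0,0],[16,0,0],0],
    [[0,0,0],[22,0,0],0],
    [[0,0,0],[28,0,0],0],
    [[0,0,0],[34,0,0],0],
    [[0,0,0],[40,0,0],0],
    [[0,0,0],[46,0,0],0],
    [[0,0,0],[52,0,0],0],
    [[0,0,0],[58,0,0],0]
  ]
}}

```text
time_s: 9.2
ee_pos: [516.1, 18.0, 360.3]
ee_rot: [-90.0, -0.0, -90.0]
force: [1.6, -0.6, 0.5]
gripper_width: 91.1
```

Emit:
{"fn": "carry_out", "kwargs": {
  "increments": [
    [[0,0,0],[6,0,0],0],
    [[0,0,0],[12,0,0],0],
    [[0,0,0],[18,0,0],0],
    [[0,0,0],[24,0,0],0],
    [[0,0,0],[30,0,0],0],
    [[0,0,0],[36,0,0],0],
    [[0,0,0],[42,0,0],0],
    [[0,0,0],[48,0,0],0],
    [[0,0,0],[54,0,0],0],
    [[0,0,0],[60,0,0],0]
  ]
}}

```text
time_s: 10.03
ee_pos: [515.9, -41.8, 360.2]
ee_rot: [-90.0, 0.0, -90.0]
force: [0.0, 0.1, 0.4]
gripper_width: 91.5
```

Emit:
{"fn": "carry_out", "kwargs": {
  "increments": [
    [[0,0,0],[10,0,0],0],
    [[0,0,0],[10,-15,0],0],
    [[0,0,0],[10,-30,0],0],
    [[0,0,0],[10,-50,0],0],
    [[0,0,0],[10,-70,0],0],
    [[0,0,0],[40,-80,-20],0],
    [[0,0,0],[75,-80,-45],0],
    [[0,0,0],[110,-80,-70],0],
    [[0,0,0],[145,-80,-95],0],
    [[0,0,0],[165,-80,-110],0]
  ]
}}

```text
time_s: 10.87
ee_pos: [403.8, -208.4, 440.5]
ee_rot: [-90.0, -0.1, -90.1]
force: [0.5, 0.2, -0.0]
gripper_width: 91.4
```

Emit:
{"fn": "carry_out", "kwargs": {
  "increments": [
    [[0,0,0],[30,0,-15],0],
    [[0,0,0],[60,0,-30],0],
    [[0,0,0],[80,0,-40],0],
    [[0,0,0],[80,0,-40],0],
    [[0,0,0],[80,0,-40],0]
  ]
}}

```text
time_s: 11.28
ee_pos: [365.2, -287.2, 440.2]
ee_rot: [-90.0, 0.0, -90.2]
force: [-0.0, -0.3, 0.6]
gripper_width: 91.4
```

Run:
```python
from h import *
s=env.state(); print(s["time_s"],s["ee_pos"],s["force"],abs(s["qvel"]).max())
f,R,t,K=grab("scene"); a=f["frame"][130:240,150:350]
g,R,t,K=grab("top"); b=g["frame"][130:240,140:340]
W=cloud(g,R,t,K); z=W[...,2]; 
m=(W[...,1]>150)&(W[...,1]<360)&(abs(W[...,0]-520)<75)&(z>18)&(z<45); print(m.sum(),W[m].mean(0) if m.any() else "",np.percentile(z[m],[10,50,90]))
cv2.imwrite("pics/s6.png",np.vstack([cv2.resize(x,None,fx=2.7,fy=2.7,interpolation=cv2.INTER_CUBIC) for x in(a,b)]))
```

```text
11.2833 [ 365.23082527 -287.20704132  440.18355544] [-0.00917285 -0.26692162  0.61223173] 2.4420156289619577
232 [513.9530279  229.21275272  23.92820035] [18.48411674 22.90951286 31.16001027]
```

View pics/s6.png

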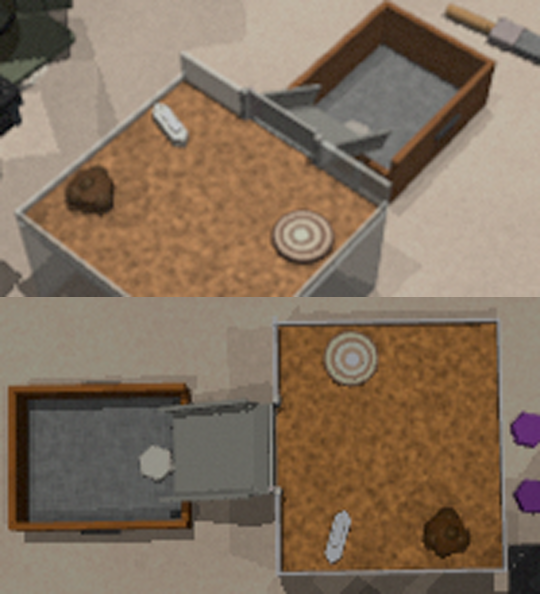

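Run:
```python
from h import *
g,R,t,K=grab("top"); W=cloud(g,R,t,K); d=np.load("pics/top0.npz")["W"]
print(W[189:205:3,192:206:3].round(0).tolist())
for n,(u,v) in dict(agate=(270,153),gyp=(265,219),lim=(305,217)).items(): print(n,W[v,u].round(),d[v,u].round())
```

```text
[[[523.0, 216.0, 34.0], [523.0, 207.0, 28.0], [523.0, 196.0, 26.0], [523.0, 186.0, 25.0], [394.0, 18.0, 1731.0]], [[513.0, 217.0, 27.0], [513.0, 207.0, 28.0], [512.0, 196.0, 33.0], [513.0, 186.0, 24.0], [509.0, 171.0, 73.0]], [[503.0, 218.0, 18.0], [502.0, 206.0, 32.0], [502.0, 196.0, 32.0], [503.0, 187.0, 19.0], [499.0, 172.0, 71.0]], [[493.0, 219.0, 9.0], [493.0, 209.0, 12.0], [492.0, 198.0, 15.0], [493.0, 188.0, 8.0], [493.0, 178.0, 2.0]], [[483.0, 220.0, 7.0], [482.0, 209.0, 11.0], [483.0, 199.0, 4.0], [482.0, 188.0, 12.0], [482.0, 177.0, 10.0]], [[472.0, 219.0, 16.0], [472.0, 209.0, 8.0], [472.0, 198.0, 11.0], [468.0, 179.0, 99.0], [467.0, 168.0, 107.0]]]
agate [624. -50. 172.] [623. -49. 178.]
gyp [414. -30. 176.] [414. -30. 177.]
lim [ 418. -153.  206.] [ 418. -153.  206.]
```

Book lies flat on the floor (top about 27–28 mm), the specimens are unmoved.

```bash
python3 -c "
from h import *
print(env.job_done())"
```

```text
the job is handed in; nothing more can be done
None
```

The mica book is in the catch box and the flap has shut by itself. I handed the job in at about 11.4 s of the 42 s allowed, and no verdict was given.

**What I did:** I kept the gripper fully open with one finger on each side of the book along the push direction. The front finger opened the flap and held it. The rear finger slid the book along the cork at about 25–40 mm/s, until it tipped over the brink and slid down. I then drew straight back so the flap closed behind the front finger, and lifted clear.

**Last checks:**
- **Book:** it lies on the box floor near the chute end, with its top at about 27–28 mm, which is what a 16 mm slab lying flat would give. The depth readings scatter by several millimetres.
- **Flap:** it looks shut in the last picture; I did not measure its angle.
- **Other specimens:** the agate, gypsum and limonite are where they were, to within 1 mm in plan. I did not re-measure the things on the table; the path went nowhere near them.
- **Forces:** the readings at the end of each move stayed under about 5 N. The book never touched both fingers, and none of the pictures showed the flap touching it.

No check failed or disagreed.

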